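Sort the salvaged heat sink and loudspeaker into their dishes

ROBOT

A 6-joint arm with a two-finger parallel gripper is mounted at the origin on the work surface. World frame = base frame: x ahead of the robot, y to its left, z up, the work surface at z = 0. Lengths are in m, angles in rad, forces in N, time in s.
With the tool pointing down it reaches from about 0.2 to 0.875 m from the base axis. Payload 3.4 kg.
Tool frame: the origin (TCP) lies between the finger pads; the fingertips stand 25 mm ahead of it and the grasp point (between the pads) lies 6 mm ahead of it (r.nose_length is the z of the fingertips in the tool frame, in m); z points along the fingers, y is the line along which they close (so a half turn about z gives the same grasp; the last joint's range is limited). The gripper opens to 94 mm and grips with 3 to 60 N. Pads are 16 mm wide; open, the fingers measure 119 mm over their backs; the gripper's body (75 mm by 177 mm) begins 78 mm behind the grasp point.
Start: joints at [-1.417, 0.276, 1.505, -0, 1.361, -0.121], TCP at [0.156, -0.553, 0.23] pointing down, gripper open.
Joint ranges: [-2.89, 2.89], [-0.75, 2.08], [0.22, 2.7], [-1.18, 4.32], [0.11, 2.71], [-2.7, 2.7]. Speed limits (rad/s): [2.57, 2.57, 3.14, 3.14, 3.14, 3.14].

INTERFACE

Orientations are given as a unit quaternion [w, x, y, z].
In Python, from plant import r, gripper_to, inverse_kinematics, vision, models, telemetry gives the robot as it stands. Calls block until the motion is done:
- r.move_to(position, orientation): joint-space move of the TCP to a pose.
- r.move_l(position, rot=None, vel=0.15, guard=None): straight line of the TCP; rot=None keeps the orientation; vel is the mean speed in m/s. With guard (N) it stops when the force on the tool has changed by that much, and returns True; else False.
- r.movej(angles): joint-space move.
- gripper_to(opening, f_grip=None): finger opening in m; f_grip is the grip in N (None keeps the last); returns when the fingers have stopped.
- r.hold(seconds).
- inverse_kinematics(position, orientation): joint angles nearest the present ones, or None.
- vision.snapshot(name): name is "side" or "top" or "wrist"; returns the picture (384x512x3 uint8, red, green, blue); there is no depth.
- vision.get_calibration(name): a dict with "fx", "fy", "cx", "cy" (pixels), "D" ([k1, k2, p1, p2, k3] as OpenCV has them; the pictures are not rectified), "position" and "orientation" of the camera in the world. Camera axes: x right, y down, z forward; pixel columns grow to the right and rows downward; lengths in m; the calibration is good to about 2 mm. A picture is of the moment at which its call begins: read the wrist's pose just before it. get_calibration takes no time and is no camera call; for the wrist camera it gives the pose at the moment of the call.
A pose or a line that the arm cannot do raises r.PlanningError and nothing moves.
- r.sign_off(): hands the job in; it is judged then, once.
Trained networks look in the newest picture that a camera, given by its name, has taken for a name from the list of things; names that differ only in an ending like _2 or _b are one class to them, and where a whole thing is asked for, a point or a joint stands for the part that bears it (a point fixed in the world has none). Each returns a list of dicts, best first, with "score" (0 to 1); they miss things now and then, are a little off and sometimes report something else, mostly with a low value. They report only what shows in the picture. A call takes as long as a camera call. They do not tell look-alikes from the thing itself.
- models.boxes_of(thing, camera): "at" ([x, y, z] in m, in world coordinates, good to about 4 mm: the middle of the surface that is visible of it).
- models.regions_of(thing, camera): "pixels" (384x512 bool, what is visible of it).
- models.mark_of(thing, camera): "at" ([x, y, z] in m, in world coordinates, good to about 4 mm: a listed point, or the origin of a listed thing).
Readings, each from a call of its own:
- telemetry.current_t(): time.
- telemetry.current_joints(): joint angles.
- telemetry.current_dq(): joint speeds.
- telemetry.current_joint_efforts(): joint torques, N m.
- telemetry.current_ee_pos(): TCP position.
- telemetry.current_tool_rot(): TCP orientation.
- telemetry.current_wrist_force(): force on the tool from outside, world axes, zero at the start.
- telemetry.current_torque(): the same for the moment, N m.
- telemetry.current_opening(): finger opening in m.
- telemetry.current_finger_force(): force on a finger pad.
Only numpy, scipy, OpenCV 4.12 (cv2) and the standard library are available. Lean on these libraries where they do the work, as an engineer would, in place of code of your own. Each camera call takes 0.05 s, during which the arm holds its last target. There are 200 camera calls.

TASK

Sort the two salvaged parts on the repair mat: put the finned aluminium heat sink into the square steel tray, fins up, and the small round loudspeaker into the round steel dish, cone up. Set each one down flat on the bottom of its container without dropping it from more than a few centimetres, and let go.

Things in the scene. Friction and masses are not known exactly. Their poses are not given: they have to be found in the camera images.
- heat_sink: bare aluminium heat sink, 50 mm (x) by 40 mm (y) by 30 mm high, about 90 g, lying fins up: a 6 mm thick base plate with six straight upright fins, each 2.4 mm thick, that run along its x axis; the two outermost fins are its flat long sides, 40 mm apart, good to grip. Origin: centre of its underside; z up. The only finned thing on the mat; the smooth dark block (20 mm high) with a paper band is not it
- speaker: small round loudspeaker, a straight-sided dark steel can 44 mm in diameter and 27 mm high with a bright steel band near its top, about 110 g, lying cone up: on its top a black rubber disc with a small shiny dome in the middle. Origin: centre of its underside; z up. The wide flat plain aluminium tin (60 mm across, 18 mm high) nearby is not it
- square_tray: square open steel tray, 130 mm by 130 mm outside and 25 mm high, walls 4 mm, floor 4 mm thick, held fast to the bench. Origin: centre of its underside; x and y along its sides, z up. Stands to the left or the right of the parts
- round_dish: round open steel dish, 130 mm across its rim and 25 mm high, wall 4 mm, floor 5 mm thick, almost straight sides, held fast to the bench. Origin: centre of its underside; z up. Stands on the other side of the parts from the square tray
Not all that is in view belongs to the job. Leave any yellow look-alike of the speaker alone.

How it is judged:
By the outcome, as a careful person would: the job done as asked, in the order asked, and still so for the second after the job is handed in, with the robot touching nothing.
It also fails if it takes over 56 s, if anything falls off the work surface, if the arm or the gripper's body presses on something with over 40 N, if the wrist force passes 120 N, or if a joint passes its speed limit or range.

## Working session

There is one attempt and no reset: what is moved stays moved. The work goes in short steps, each a Python script; the robot and the scene stay as the last script left them, time stands still between calls to the robot, and variables do not carry over. Pictures are saved under pics/ and viewed, at most 10 in all, crops included, and the job is handed in when it is done.

```bash
mkdir -p pics; ls
python3 - <<'E'
from plant import *
import cv2,numpy as np
for c in ("top","side"):
    im=vision.snapshot(c); cv2.imwrite(f"pics/{c}0.png",im[:,:,::-1])
    k=vision.get_calibration(c); print(c,k)
    for n in ("heat_sink","speaker","square_tray","round_dish"):
        print(n,[(np.round(d["at"],3).tolist(),round(d["score"],2)) for d in models.mark_of(n,c)])
print(telemetry.current_t(),telemetry.current_tool_rot())
E
```

```text
pics
top {'fx': 452.8573775172813, 'fy': 452.8573775172813, 'cx': 253.1927119532176, 'cy': 188.01137191556984, 'D': array([-0.07138424,  0.        ,  0.        ,  0.        ,  0.        ]), 'position': array([0.43407299, 0.00848823, 0.94250997]), 'orientation': array([-0.03949696,  0.70852122, -0.70348886,  0.03925665])}
heat_sink [([0.588, -0.072, 0.001], 0.97)]
speaker [([0.54, 0.017, -0.0], 0.87), ([0.426, -0.011, 0.002], 0.76), ([0.476, 0.067, -0.003], 0.75), ([0.453, 0.156, 0.0], 0.69), ([0.402, 0.091, -0.002], 0.64)]
square_tray [([0.541, 0.316, 0.005], 0.67), ([0.593, -0.072, 0.001], 0.54)]
round_dish [([0.52, -0.308, -0.0], 0.64)]
side {'fx': 381.7321730492501, 'fy': 381.7321730492501, 'cx': 257.93024159964517, 'cy': 195.14435192650976, 'D': array([-0.10621081,  0.        ,  0.        ,  0.        ,  0.        ]), 'position': array([ 0.26505475, -0.49890178,  0.6449514 ]), 'orientation': array([-0.35856241,  0.90746619, -0.2037995 ,  0.08002417])}
heat_sink [([0.594, -0.074, 0.001], 0.57)]
speaker [([0.428, -0.012, -0.0], 0.79), ([0.455, 0.153, 0.004], 0.77), ([0.4, 0.087, -0.002], 0.57), ([0.544, 0.025, 0.001], 0.57), ([0.472, 0.07, -0.001], 0.56)]
square_tray [([0.539, 0.312, -0.003], 0.97)]
round_dish [([0.52, -0.302, 0.0], 0.75)]
0.5 [-1.45052006e-05  9.90575512e-01  1.36967713e-01 -1.18195567e-05]
```

View pics/top0.png

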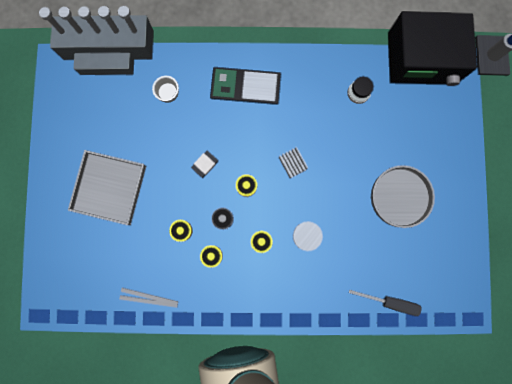

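View pics/side0.png

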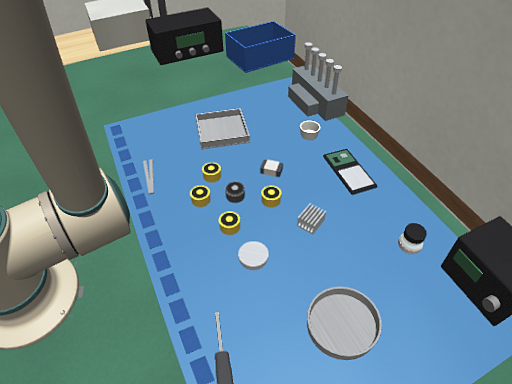

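The top view shows the heat sink at (293,162), with the dark speaker at (222,218) ringed by four yellow look-alikes. The tray is at (107,187) and the dish at (402,196). The networks put these at (0.590,-0.073), (0.475,0.068), (0.540,0.314) and (0.520,-0.305), and the picture agrees. Next I take a closer wrist view.

```bash
cat > h.py <<'E'
from plant import *
import cv2,numpy as np
from scipy.spatial.transform import Rotation as R
def q(a):
    """tool down, closing axis (tool y) along world angle a, nearest joint-6 half-turn chosen by caller"""
    t=a+np.pi/2; return [0,np.cos(t/2),np.sin(t/2),0]
def world(c,uv,z,k=None):
    """pixels -> world points on plane z"""
    k=k or vision.get_calibration(c)
    K=np.array([[k["fx"],0,k["cx"]],[0,k["fy"],k["cy"]],[0,0,1]])
    p=cv2.undistortPoints(np.float64(uv).reshape(-1,1,2),K,k["D"])[:,0]
    o=np.array(k["orientation"]); d=R.from_quat(o[[1,2,3,0]]).apply(np.c_[p,np.ones(len(p))])
    P=np.array(k["position"]); return P+d*((z-P[2])/d[:,2])[:,None]
def look(name,tag):
    k=vision.get_calibration(name); im=vision.snapshot(name); cv2.imwrite(f"pics/{tag}.png",im[:,:,::-1]); return im,k
def rect(thing,c,z,k):
    for d in models.regions_of(thing,c):
        m=d["pixels"].astype(np.uint8); cs=max(cv2.findContours(m,0,2)[0],key=cv2.contourArea)
        w=world(c,cs[:,0],z,k)[:,:2].astype(np.float32)
        print(thing,round(d["score"],2),"rect",cv2.minAreaRect(w*1000),"circ",cv2.minEnclosingCircle(w*1000))
E
python3 - <<'E'
from h import *
for t in (0.275,0.275-np.pi/2,):
    print(inverse_kinematics([0.56,-0.073,0.25],q(t-np.pi/2)))
r.move_to([0.54,-0.073,0.25],q(-np.pi/2))
im,k=look("wrist","w1"); print(k["position"],telemetry.current_ee_pos(),telemetry.current_joints())
rect("heat_sink","wrist",0.03,k)
rect("speaker","wrist",0.027,k)
print(telemetry.current_t())
E
```

```text
[-2.52826467e-01  2.50183125e-01  1.49256190e+00 -4.44089210e-16
  1.39884763e+00  1.04296986e+00]
[-2.52826467e-01  2.50183125e-01  1.49256190e+00 -4.44089210e-16
  1.39884763e+00  2.61376619e+00]
[ 0.61158121 -0.07360252  0.40425023] [ 0.53992317 -0.07385665  0.24992982] [-2.63435255e-01  2.20108701e-01  1.53373606e+00 -3.15440986e-04
  1.38782378e+00  1.30863663e+00]
heat_sink 0.67 rect ((593.510986328125, -74.25425720214844), (49.942691802978516, 39.82499694824219), 28.578779220581055) circ ((593.3795166015625, -74.3748550415039), 30.854833602905273)
speaker 0.91 rect ((435.143310546875, -11.851600646972656), (44.12697982788086, 53.884098052978516), 62.799781799316406) circ ((435.3639221191406, -11.400215148925781), 27.046485900878906)
speaker 0.84 rect ((456.3056335449219, 148.70718383789062), (42.486087799072266, 58.03148651123047), 36.2601318359375) circ ((455.1813659667969, 147.92337036132812), 29.07791519165039)
speaker 0.73 rect ((483.9520568847656, 68.93453979492188), (33.30461120605469, 53.8711051940918), 35.09408187866211) circ ((481.0299377441406, 66.93526458740234), 27.008827209472656)
2.85
```

View pics/w1.png

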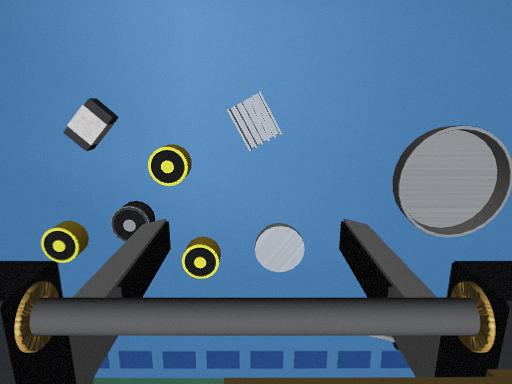

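The wrist view shows the heat sink at (255,121), with fins running up and to the left. The fitted rectangle is 50×40 mm, which matches the size given, centred at (0.5935,-0.074) with the fins at 28.6°. Time to grasp it.

Run:
```python
from h import *
a=np.radians(28.58)-np.pi/2; x,y=.5933,-.0742
r.move_to([x,y,.12],q(a)); gripper_to(.062,25)
r.move_l([x,y,.028],vel=.1,guard=15)
print("ee",telemetry.current_ee_pos())
gripper_to(0.02,25); print("open",telemetry.current_opening(),telemetry.current_finger_force())
r.move_l([x,y,.16],vel=.15)
print("open",telemetry.current_opening(),telemetry.current_finger_force(),telemetry.current_wrist_force())
r.move_to([.54,.314,.16],q(np.radians(-12.2)-np.pi/2))
im,k=look("wrist","w2"); look("side","s2")
print(telemetry.current_joints(),telemetry.current_t(),telemetry.current_wrist_force())
rect("square_tray","wrist",.025,k)
```

```text
ee [ 0.593893   -0.07433145  0.02858276]
open 0.04008832685907726 25.000076070427895
open 0.03975352512215468 24.999980740249157 [-0.25034093 -0.67596503 -0.60475786]
[ 4.13679296e-01  3.94052810e-01  1.50540403e+00 -3.78833458e-04
  1.24241605e+00  2.19882907e+00] 8.275 [0.60554861 0.07611622 0.09636153]
square_tray 0.68 rect ((547.7196655273438, 309.43634033203125), (131.7989501953125, 114.0192642211914), 76.65991973876953) circ ((546.850341796875, 309.8643798828125), 85.12664031982422)
square_tray 0.22 rect ((488.7791442871094, 324.3524169921875), (76.68672180175781, 101.23805236816406), 77.79837036132812) circ ((487.1244812011719, 324.6253356933594), 60.58443069458008)
```

View pics/w2.png

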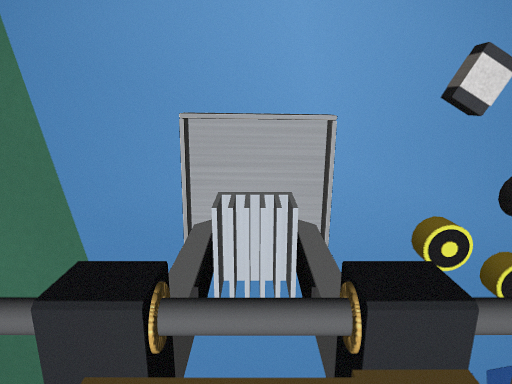

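The view shows the heat sink held fins up at (255,240), square to the tray, whose far edge is at row 116. That puts the tray centre at about (0.540,0.312). I set it down, then look closely at the speaker.

```bash
python3 - <<'E'
from h import *
x,y=.540,.312
r.move_l([x,y,.06],vel=.15)
print("contact",r.move_l([x,y,.030],vel=.04,guard=4),telemetry.current_ee_pos(),telemetry.current_wrist_force())
gripper_to(.058); r.move_l([x,y,.16],vel=.15)
r.move_to([.509,-.026,.25],q(np.radians(20.5)))
im,k=look("wrist","w3"); look("side","s3")
rect("speaker","wrist",.027,k); rect("round_dish","side",.025,vision.get_calibration("side"))
models.regions_of("x","wrist") if 0 else None
print(telemetry.current_t(),telemetry.current_joints())
E
python3 -c "
import cv2;a=cv2.imread('pics/w3.png');b=cv2.imread('pics/s3.png');cv2.imwrite('pics/c3.png',cv2.resize(cv2.hconcat([a,b]),(800,300)))"
```

```text
contact True [0.53949572 0.31179951 0.03217932] [-0.17639791  0.11715375  3.39417874]
speaker 0.87 rect ((431.2207946777344, -7.65852165222168), (46.72451400756836, 44.12307357788086), 55.45747375488281) circ ((431.13262939453125, -7.5769853591918945), 24.015533447265625)
speaker 0.84 rect ((402.3235778808594, 91.49330139160156), (43.227779388427734, 46.94944381713867), 62.77607727050781) circ ((402.62384033203125, 91.45868682861328), 24.171710968017578)
speaker 0.75 rect ((459.2510986328125, 132.6696319580078), (31.703174591064453, 8.164915084838867), 20.54163932800293) circ ((457.9769287109375, 136.0699462890625), 15.858110427856445)
speaker 0.69 rect ((476.7410583496094, 70.75206756591797), (42.66777038574219, 43.4000244140625), 20.536584854125977) circ ((476.80474853515625, 70.61062622070312), 22.137935638427734)
speaker 0.67 rect ((544.6758422851562, 22.471233367919922), (44.640533447265625, 43.12830352783203), 20.562028884887695) circ ((543.8660278320312, 22.714744567871094), 23.029508590698242)
round_dish 0.72 rect ((519.92578125, -304.90460205078125), (131.14669799804688, 131.84715270996094), 63.34259033203125) circ ((518.3172607421875, -303.1565246582031), 69.06556701660156)
13.85 [-1.87218599e-01  1.66272622e-01  1.60385668e+00  2.11893208e-05
  1.37164497e+00 -5.45315005e-01]
```

View pics/c3.png

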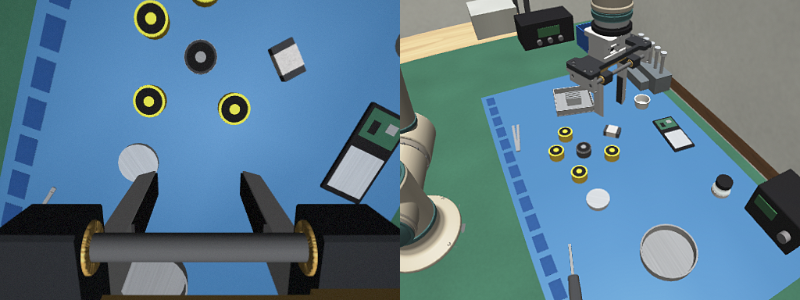

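The wrist view shows the dark speaker at about (200,56) in the half-scale panel, clear of the four yellow ones. The fit is 43 mm across at (0.477,0.070), which agrees with the top and side estimates. In the side panel the heat sink sits in the tray. I grasp along 20.5°, where the fingers clear the neighbours.

Run:
```python
from h import *
x,y=.4766,.0700
o=q(np.radians(20.5))
gripper_to(.060,25); r.move_to([x,y,.12],o)
print("touch",r.move_l([x,y,.027],vel=.08,guard=8),telemetry.current_ee_pos())
gripper_to(.02,25); print("open",telemetry.current_opening(),telemetry.current_finger_force())
r.move_l([x,y,.16],vel=.12)
print("open",telemetry.current_opening(),telemetry.current_finger_force())
if .041<telemetry.current_opening()<.047:
    x,y=.520,-.305
    r.move_to([x,y,.16],o); im,k=look("wrist","w4"); rect("round_dish","wrist",.025,k)
    print(telemetry.current_t(),telemetry.current_ee_pos())
```

```text
touch False [0.47704498 0.07000377 0.02743949]
open 0.043286443029290834 25.000637769699097
open 0.04359286574131706 24.999797344207764
round_dish 0.74 rect ((519.0469970703125, -286.08599853515625), (128.45359802246094, 96.8541030883789), 20.07634925842285) circ ((524.2254638671875, -300.0701904296875), 64.64763641357422)
19.3 [ 0.52031166 -0.30342068  0.16014777]
```

View pics/w4.png

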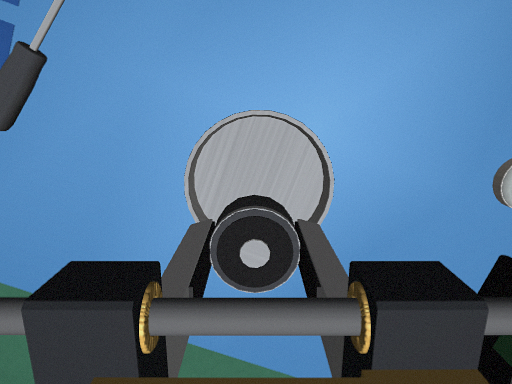

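The speaker is held cone up at (256,250) and centred on the dish, whose rim top is at row 110. The fitted circle of 65 mm radius confirms the dish centre near (0.522,-0.303). I lower it and release.

Run:
```python
from h import *
x,y=.5215,-.3035
r.move_l([x,y,.055],vel=.15)
print("contact",r.move_l([x,y,.030],vel=.04,guard=4),telemetry.current_ee_pos(),telemetry.current_wrist_force())
gripper_to(.060); r.move_l([x,y,.16],vel=.15)
r.move_to([.30,0,.35],q(-np.pi/2)); r.hold(.5)
look("top","t5"); look("side","s5")
for c in("top","side"):
  for n in("heat_sink","speaker"): print(c,n,[np.round(d["at"],3).tolist() for d in models.mark_of(n,c)])
print(telemetry.current_t())
a=cv2.imread('pics/t5.png');b=cv2.imread('pics/s5.png')
z=lambda p:cv2.resize(p,(400,300),interpolation=2)
cv2.imwrite('pics/c5.png',cv2.vconcat([cv2.hconcat([z(a[140:240,50:183]),z(a[150:250,340:473])]),cv2.hconcat([z(b[90:165,170:270]),z(b[280:370,290:410])])]))
```

```text
contact True [ 0.52117931 -0.30331839  0.0318305 ] [-0.06547073 -0.26796442  1.14526209]
top heat_sink [[0.539, 0.312, 0.006]]
top speaker [[0.453, 0.158, 0.0], [0.523, -0.306, 0.002], [0.54, 0.019, 0.003], [0.432, -0.01, 0.003], [0.4, 0.094, -0.002]]
side heat_sink [[0.54, 0.308, 0.002]]
side speaker [[0.401, 0.09, 0.0], [0.518, -0.3, 0.002], [0.543, 0.021, 0.002], [0.429, -0.012, 0.0], [0.451, 0.154, 0.005]]
25.0083
```

View pics/c5.png

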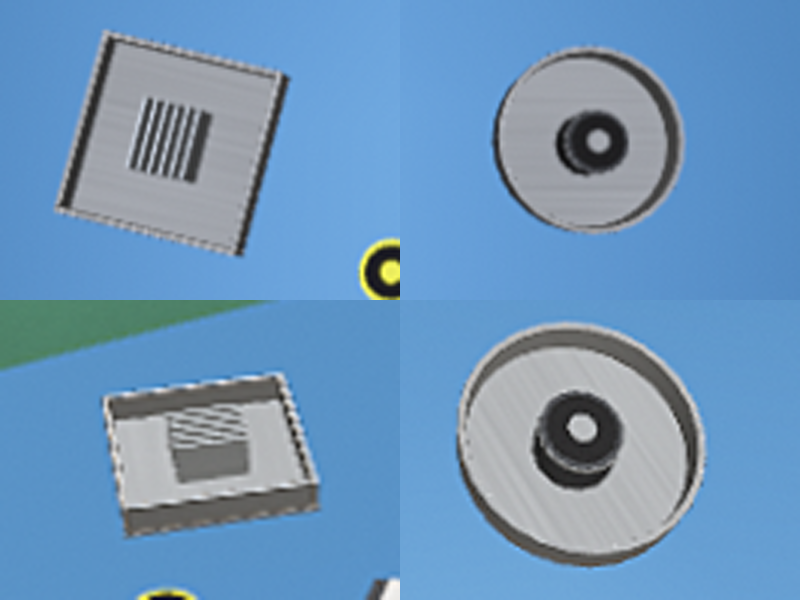

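The crops show the heat sink flat and fins up in the tray, at (170,140) and (210,445), and the speaker flat and cone up in the dish, at (595,140) and (580,440). The yellow look-alikes have not moved.

```bash
python3 -c "
from plant import r
print(r.sign_off())"
```

```text
the job is handed in; nothing more can be done
None
```

The heat sink is flat and fins up in the square tray, the speaker is flat and cone up in the round dish, both are released, and the job was handed in at about 25 s.

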